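# Set the boot stretcher's width and hold its heel out

### The arm

A 6-joint arm with a two-finger parallel gripper is mounted at the origin on the work surface. World frame = base frame: x ahead of the robot, y to its left, z up, the work surface at z = 0. Lengths are in m, angles in rad, forces in N, time in s.
With the tool pointing down it reaches from about 0.325 to 0.925 m from the base axis. Payload 3.1 kg.
Tool frame: the origin (TCP) lies midway between the tips of the shut fingers; the grasp point (between the pads) lies 19 mm behind it; z points along the fingers, y is the line along which they close (so a half turn about z gives the same grasp; the last joint's range is limited). The gripper opens to 85 mm and grips with 20 to 120 N. Pads are 22 mm wide; open, the fingers measure 114 mm over their backs; the gripper's body (76 mm by 85 mm) begins 54 mm behind the grasp point. The pads swing forward as they close: fully open they stand 13 mm farther back than shut.
Start: joints at [1.118, 0.217, 1.613, -0, 1.311, -0.112], TCP at [0.209, 0.589, 0.231] pointing down, gripper open.
Joint ranges: [-2.75, 2.75], [-0.78, 2.1], [0.31, 2.55], [-1.13, 4.27], [0.13, 2.63], [-2.58, 2.58]. Speed limits (rad/s): [2.79, 2.79, 3.14, 3.14, 3.14, 3.14].

### API

Orientations are given as a unit quaternion [w, x, y, z].
In Python, from cell import arm gives the robot as it stands.
- The arm moves only by the tool jog_arm, never from a script. Its argument "deltas" is a list of rows, each an object with "hand": the closure, from 0 (fully open) to 1 (shut); "dp": the shift along the tool's x, y, z in mm, a list of three; "turn": the turn, a rotation vector about the tool's x, y, z in degrees, a list of three. In form: [{"hand": hand, "dp": [x, y, z], "turn": [ax, ay, az]}, ...]. A call has 1 to 20 rows; each row is the pose to reach, as a shift and turn from the pose commanded when the call began, along the tool's axes at that moment; what a row does not reach only later rows make up. A row lasts 1/8 s, in which the tool goes at most 62.5 mm and 10.7 degrees, less where a joint would pass 70% of its speed; a pose out of reach is approached as far as the arm can. A call with a gripper value outside its range is refused whole. The fingers move at their own pace and stop on an object; "grip_force" is the grip in N (left out, the last holds). Time passes only in rows, so rows that repeat a pose let the fingers close. It gives the time, the measured TCP pose, the force, the opening and the grip force at its end, in the units of the state.
- arm.get_obs(): the state, without advancing time (a new reading comes with each control period).
- arm.grab_frame(name): name is "scene" or "top" or "wrist"; returns a dict with "color" (384x512x3 uint8, blue, green, red), "intrinsics" (3x3 intrinsics, pixels), "T" (4x4, takes a point from camera to world coordinates); the wrist camera has in their place "tool_from_camera" (4x4, takes a point from camera to tool coordinates, whose origin is the TCP and whose axes are the flange's). Camera axes: x right, y down, z forward; pixel columns grow to the right and rows downward; lengths in m; the calibration is good to about 2 mm. A picture is of the moment at which its call begins: read the wrist's pose just before it. There is no depth.
- arm.finish_job(): hands the job in; it is judged then, once.
The state is a dict: "time_s": time; "q": joint angles; "joint_velocities": joint speeds; "tau": joint torques, N m; "eef_pos": TCP position; "tool_rot": TCP orientation; "ft_force": force on the tool from outside, world axes, zero at the start; "wrist_torque": the same for the moment, N m; "gripper_width": opening from 0.0 (shut) to 1.0 (fully open); "finger_force": force on a finger pad.
Only numpy, scipy, OpenCV 4.12 (cv2) and the standard library are available. Lean on these libraries where they do the work, as an engineer would, in place of code of your own. Each camera call takes 0.05 s, during which the arm holds its last target. There are 200 camera calls.

### The job

Set up the boot stretcher for the next boot: turn its brass width knob clockwise until the pointer points straight at the little brass rider on the scale and leave it set there. Then squeeze in the button on the heel's pull grip and, keeping it in, pull the heel out past the first stop to the second stop, and finish still gripping it there, button in and heel fully out against its spring. Leave the other things on the bench where they are.

Things in the scene. Friction and masses are not known exactly. Their poses are not given: they have to be found in the camera images.
- stretcher: boot stretcher on a pale board 120 x 365 x 12 mm screwed to the bench; origin on its midline at bench level; y runs from toe end to heel end, x across (away from the robot), z up. Along y: split toe block (59 mm high), mahogany housing 96 x 90 mm, top 51 mm, with scale plate and knob (axis at y = -55 mm), telescoping heel (y = +75 mm shut), low end block at y = 161 mm.
- knob_grip (a point): point on the vertical axis of the brass width knob, 80 mm above the bench. The knob's grip bar is 44 mm long, 12 mm thick, from 61 to 90 mm above the bench, on a disc of 50 mm diameter (top at 61 mm). The point turns with the knob: its x axis runs along the bar towards the pointer, z up.
- pointer_tip (a point): end of the knob's small pointer nose, 34 mm from the knob axis, 57 mm above the bench; it turns with the knob.
- rider_tip (a point): where the pointer's tip lies when it points straight at the rider: 34 mm from the knob axis, 57 mm above the bench. The rider is a small brass block (9 x 6 x 5 mm) on the pewter scale plate, 35 to 44 mm from the axis, among engraved ticks 15 degrees apart. It is stiff and stays put.
- knob (a joint): turn of the knob, rad, growing clockwise seen from above; range -0.6 to 2.2, starts at 0 to 0.5. It turns smoothly, stays where it is left (friction about 0.03 N m) and drives the toe halves apart, 5 mm each per rad. The rider stands 0.5 to 1.45 rad clockwise of the starting pointer.
- heel: the telescoping heel: a block 62 x 50 x 22 mm carrying an upright mahogany pull grip, 36 mm (x, across the stretcher) x 28 mm (y, along the pull), standing from 35 to 87 mm above the bench; origin on the grip's vertical midline, 13 mm above the bench; axes as the stretcher's. Take the grip from above with a finger on each x face, so that one finger squeezes the button in.
- button_face (a point): centre of the outer face of the brass release button, 64 mm above the bench, on the +x face of the pull grip; the button is 16 mm wide (y), 18 mm high and stands 6 mm proud (grip plus button is 42 mm across).
- button (a joint): how far the release button is pressed in, m: 0 out, 0.006 flush with the grip's face (a finger pad lying on that face). Spring of about 3 N at first to 7 N flush; springs out when let go. It unlatches the heel when pressed beyond 0.004.
- slide (a joint): heel pulled out along the stretcher's +y, m: 0 shut, 0.03 first stop, 0.06 second stop (solid end); brass strips on the board mark both. Button out: latched, 2 to 3 mm play. Button kept in: slides against a return spring (2.4 to 4.8 N) and 1 N friction; the first stop is a detent taking about 4 N more to pass (0.030 to 0.036). Nothing locks at the second stop: let go, it springs back.
- shoehorn: pewter shoehorn lying flat, 190 mm long, 34 mm wide, 6 mm high; origin near its middle on the bench, x along its length. Lies beside the stretcher on the robot's side (about 120 mm from its midline). A bystander.
- polish_tin: flat round aluminium tin, 70 mm across, 26 mm high; origin at the centre of its underside. Stands beside the stretcher on the far side (about 120 mm from its midline). A bystander.
- shoe_brush: shoe brush, pale wooden back and black bristles, 150 x 48 x 44 mm; origin at the centre of its underside. A bystander.
- tree_a: ebonised shoe tree (black toe block, rod, heel with brass ball), 245 mm long, 66 mm wide, 67 mm high; origin near its middle on the bench, x towards its toe. A bystander.
- tree_b: the second shoe tree of the pair, like the first. A bystander.
- button_box: round horn box with a knobbed lid, 98 mm across, 71 mm high; origin at the centre of its underside. A bystander.
- cat: heavy iron doorstop shaped like a sitting cat, about 110 x 100 mm, 181 mm high; origin at the centre of its underside. A bystander.

How it is judged:
By the outcome, as a careful person would: the job done as asked, in the order asked, and still so for the second after the job is handed in, while the arm keeps its last pose, push and grip.
It also fails if it takes over 45 s, if anything falls off the work surface, if the arm or the gripper's body presses on something with over 40 N, if the wrist force passes 120 N, or if a joint passes its speed limit or range.

## Working session

There is one attempt and no reset: what is moved stays moved. The work goes in short steps, Python scripts to look and compute and a tool call to move; the robot and the scene stay as the last step left them, time stands still between calls to the robot, and variables do not carry over. Pictures are saved under pics/ and viewed, at most 10 in all, crops included, and the job is handed in when it is done.

Besides the shell and the picture viewer there is one more tool, called after ">>>" as a command line: name --argument value ..., lists and objects as JSON in quotes. jog_arm: Moves the arm, as the interface text tells. Its arguments: {"type":"object","properties":{"deltas":{"type":"array"},"grip_force":{"type":"number"}},"required":["deltas"]}

```bash
mkdir -p pics
cat > h.py <<'E'
import numpy as np, cv2
from scipy.spatial.transform import Rotation as R
from cell import arm
def Rq(q): return R.from_quat([q[1],q[2],q[3],q[0]]).as_matrix()
def grab(name,fn=None):
    o=arm.get_obs(); f=arm.grab_frame(name)
    if name=="wrist":
        T=np.eye(4);T[:3,:3]=Rq(o["tool_rot"]);T[:3,3]=o["eef_pos"];T=T@np.array(f["tool_from_camera"])
    else: T=np.array(f["T"])
    if fn: cv2.imwrite("pics/"+fn+".png",f["color"]); np.savez("pics/"+fn+".npz",T=T,K=f["intrinsics"])
    return f["color"],np.array(f["intrinsics"]),T
def load(fn):
    d=np.load("pics/"+fn+".npz"); return cv2.imread("pics/"+fn+".png"),d["K"],d["T"]
def ray(K,T,uv): 
    d=T[:3,:3]@np.linalg.solve(K,[uv[0],uv[1],1.]); return T[:3,3],d/np.linalg.norm(d)
def onz(K,T,uv,z):
    c,d=ray(K,T,uv); return c+d*(z-c[2])/d[2]
def tri(*obs):
    A=np.zeros((3,3));b=np.zeros(3);rs=[ray(*o) for o in obs]
    for c,d in rs: P=np.eye(3)-np.outer(d,d);A+=P;b+=P@c
    p=np.linalg.solve(A,b); return p,[np.linalg.norm((np.eye(3)-np.outer(d,d))@(p-c)) for c,d in rs]
def proj(K,T,p):
    q=np.linalg.inv(T)@np.append(p,1); u=K@q[:3]; return u[:2]/u[2]
E
python3 - <<'E'
from h import *
a,K,T=grab("top","top0");print(T[:3].round(3),K.round(1))
b,K,T=grab("scene","scene0");print(T[:3].round(3),K.round(1))
o=arm.get_obs();print(o)
# 2-up
cv2.imwrite("pics/two.png",np.hstack([cv2.resize(a,(512,384))]))
E
```

```text
[[-0.014 -0.981  0.193  0.322]
 [-1.     0.013 -0.004  0.085]
 [ 0.002 -0.193 -0.981  1.25 ]] [[406.4   0.  267.1]
 [  0.  406.4 192.5]
 [  0.    0.    1. ]]
[[-0.069  0.826 -0.56   1.516]
 [ 0.998  0.06  -0.034  0.116]
 [ 0.005 -0.561 -0.828  1.524]] [[456.5   0.  256.3]
 [  0.  456.5 180.4]
 [  0.    0.    1. ]]
{'time_s': 0.1, 'q': array([ 1.11782646e+00,  2.17684331e-01,  1.61479385e+00,  3.72705157e-05,
        1.31128834e+00, -1.12227047e-01]), 'joint_velocities': array([ 9.59658323e-04, -4.14423271e-04, -2.80687113e-03, -2.08751020e-05,
        1.01524850e-03,  1.03555558e-03]), 'tau': array([-7.99389691e-04, -3.98077691e+01, -3.04969704e+01, -1.36332378e-04,
        4.23881007e-03,  1.51977520e-05]), 'eef_pos': array([0.20852737, 0.5884058 , 0.23008482]), 'tool_rot': array([-3.20385536e-04,  1.69553026e-01,  9.85520466e-01, -1.03879874e-03]), 'ft_force': array([-0.6306972 ,  0.40320051, -0.60196754]), 'wrist_torque': array([ 0.00530402, -0.02587209,  0.02262421]), 'finger_force': 0.0, 'gripper_width': 1.0024995938239007}
```

View pics/top0.png

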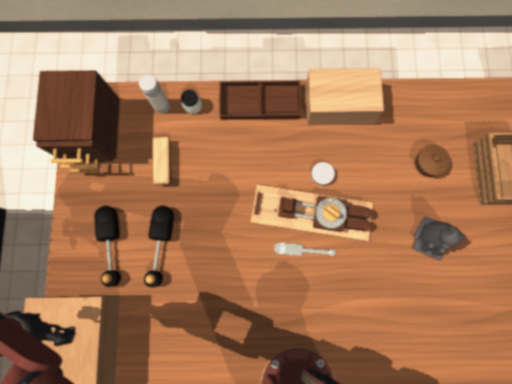

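View pics/scene0.png

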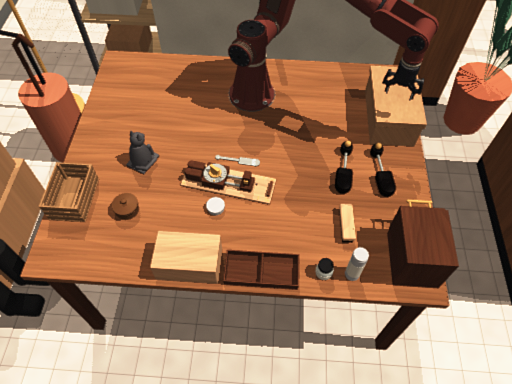

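The top view shows the stretcher: board corners at about (257,186), (373,206), (369,239) and (251,220). The knob is at (331,212), and the heel grip near (288,205) faces image-left, which is +y. The shoehorn is at (303,249) and the tin at (323,173).

Run:
```python
from h import *
_,K,T=load("top0")
c=[onz(K,T,p,.012) for p in [(257,186),(373,206),(369,239),(251,220)]]
print(np.round(c,3)); print("knob",onz(K,T,(331,212),.07),"grip",onz(K,T,(289,205),.085))
y=(c[0]+c[3]-c[1]-c[2])/2;print("len",np.linalg.norm(y),"yaw of y axis",np.degrees(np.arctan2(y[1],y[0])))
w=arm.grab_frame("wrist");print(np.array(w["tool_from_camera"]).round(3),np.array(w["intrinsics"]).round(1))
o=arm.get_obs();M=Rq(o["tool_rot"]);print(M.round(3))
for t in [(0.5,-0.07,.27)]: print(M.T@(np.array(t)-o["eef_pos"])*1000)
```

```text
[[ 0.587  0.111  0.012]
 [ 0.519 -0.246  0.012]
 [ 0.417 -0.228  0.012]
 [ 0.48   0.13   0.012]]
knob [ 0.49338257 -0.10638832  0.07      ] grip [0.51339198 0.01717357 0.085     ]
len 0.36371158557281724 yaw of y axis 79.63026456530606
[[ 0.    -0.965 -0.263  0.066]
 [ 1.    -0.     0.001 -0.   ]
 [-0.001 -0.263  0.965 -0.142]
 [ 0.     0.     0.     1.   ]] [[325.2   0.  259. ]
 [  0.  325.2 188.2]
 [  0.    0.    1. ]]
[[-0.942  0.334 -0.001]
 [ 0.334  0.942 -0.002]
 [ 0.    -0.002 -1.   ]]
[-494.71836641 -523.28949992  -38.87283278]
```

>>> jog_arm --deltas '[{"hand": 0,"dp": [-50,-50,0],"turn": [0,0,8]},{"hand": 0,"dp": [-90,-90,0],"turn": [0,0,16]},{"hand": 0,"dp": [-130,-130,0],"turn": [0,0,24]},{"hand": 0,"dp": [-170,-170,0],"turn": [0,0,32]},{"hand": 0,"dp": [-210,-210,0],"turn": [0,0,40]},{"hand": 0,"dp": [-250,-250,0],"turn": [0,0,48]},{"hand": 0,"dp": [-290,-290,0],"turn": [0,0,56]},{"hand": 0,"dp": [-330,-330,0],"turn": [0,0,64]},{"hand": 0,"dp": [-370,-370,0],"turn": [0,0,72]},{"hand": 0,"dp": [-410,-410,0],"turn": [0,0,81]},{"hand": 0,"dp": [-450,-455,5],"turn": [0,0,81]},{"hand": 0,"dp": [-485,-495,11],"turn": [0,0,81]},{"hand": 0,"dp": [-485,-495,11],"turn": [0,0,81]},{"hand": 0,"dp": [-485,-495,11],"turn": [0,0,81]}]'

```text
time_s: 1.9
eef_pos: [0.5, -0.0392, 0.2198]
tool_rot: [-0.001, 0.769, 0.639, -0.0]
ft_force: [0.0, 0.3, 0.2]
gripper_width: 1.0
finger_force: 0.0
```

Run:
```python
from h import *
o=arm.get_obs();print(o["time_s"],o["eef_pos"],Rq(o["tool_rot"]).round(3),o["q"].round(2),o["ft_force"])
b,K,T=grab("wrist","w1")
cv2.imwrite("pics/w1x.png",cv2.resize(b,(800,600),interpolation=cv2.INTER_CUBIC))
```

```text
1.9 [ 0.4999656  -0.0391902   0.21982833] [[ 0.183  0.983 -0.001]
 [ 0.983 -0.183  0.001]
 [ 0.001 -0.002 -1.   ]] [-0.22 -0.04  1.91  0.    1.27 -0.03] [0.01676005 0.34666126 0.16946665]
```

View pics/w1x.png

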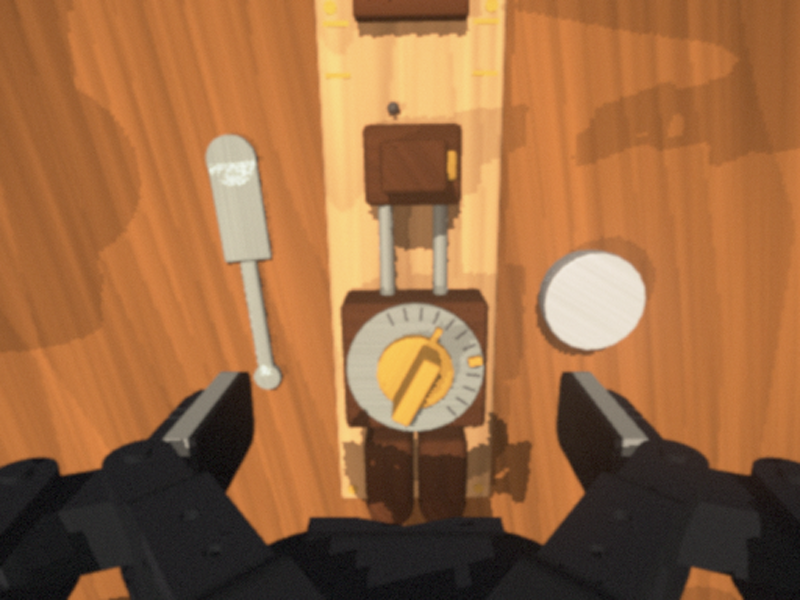

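The wrist view (enlarged) shows the plate centred at about (415,367), the pointer tip at (440,330) and the rider at (476,361), clockwise of it. The bar's near end is at (405,415). The grip top is at (413,166) and the button at (452,164). I'll take a second view from 60 mm towards the toe.

>>> jog_arm --deltas '[{"hand": 0,"dp": [-35,0,0],"turn": [0,0,0]},{"hand": 0,"dp": [-60,0,0],"turn": [0,0,0]},{"hand": 0,"dp": [-60,0,0],"turn": [0,0,0]},{"hand": 0,"dp": [-60,0,0],"turn": [0,0,0]}]'

```text
time_s: 2.45
eef_pos: [0.4895, -0.097, 0.2204]
tool_rot: [-0.0, 0.769, 0.64, 0.0]
ft_force: [0.2, -0.6, -0.7]
gripper_width: 1.001
finger_force: 0.0
```

```bash
cat > m.py <<'E'
from h import *
def feats(img):
    hsv=cv2.cvtColor(img,cv2.COLOR_BGR2HSV);h,s,v=cv2.split(hsv)
    br=((h>=17)&(h<=30)&(s>150)&(v>110)).astype(np.uint8)*255
    pw=((s<60)&(v>100)).astype(np.uint8)*255
    return br,pw
if __name__=="__main__":
    grab("wrist","w2")
    for n in("w1","w2"):
        img,K,T=load(n);br,pw=feats(img)
        for nm,m in(("brass",br),("pewter",pw)):
            k,_,st,ce=cv2.connectedComponentsWithStats(m)
            for i in range(1,k):
                if st[i,4]>12 and st[i,0]<330 and st[i,0]>180: print(n,nm,st[i],ce[i].round(1))
    img,K,T=load("w2");cv2.imwrite("pics/w2x.png",cv2.resize(img[0:280,190:400],None,fx=2.14*1.3,fy=2.14,interpolation=cv2.INTER_CUBIC) if 0 else cv2.resize(img[0:260,190:390],(460,598),interpolation=cv2.INTER_CUBIC))
E
python3 m.py
```

```text
w1 brass [208   1   7   8  45] [210.8   4.4]
w1 brass [311   0   7   8  48] [314.1   3.2]
w1 brass [303  12  16   3  45] [310.7  13. ]
w1 brass [207  14  16   3  46] [214.5  15. ]
w1 brass [303  45  15   4  39] [309.   46.5]
w1 brass [209  47  15   3  37] [216.   47.8]
w1 brass [286  97   6  18  82] [288.7 105.2]
w1 brass [ 242  210   48   62 1840] [264.9 239.3]
w1 brass [300 228   9   6  43] [304.1 230.8]
w1 brass [223 311   5   5  20] [224.8 312.8]
w1 brass [304 310   5   5  16] [305.8 312.2]
w1 pewter [243 132   9  57 426] [246.9 160. ]
w1 pewter [278 132   8  56 360] [281.  161.8]
w1 pewter [ 222  194   88   82 3264] [264.4 231.9]
w2 brass [287  22   7  21  99] [290.   31.6]
w2 brass [ 241  151   50   62 1957] [264.6 181.8]
w2 brass [301 171  10   7  48] [305.5 174. ]
w2 brass [304 267   7   6  29] [306.9 269.1]
w2 brass [221 268   6   5  25] [223.4 270. ]
w2 pewter [241  70  10  63 500] [245.9 100.8]
w2 pewter [278  70   8  62 454] [281.6 101.6]
w2 pewter [ 219  135   92   89 3866] [264.  177.4]
```

View pics/w2x.png

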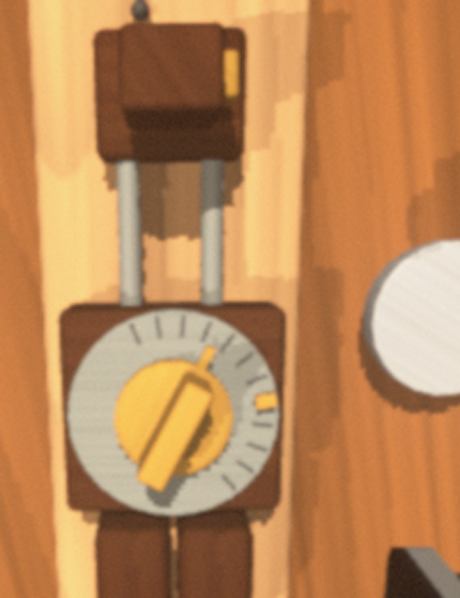

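```bash
cat > ang.py <<'E'
from m import *
def hull(n):
    img,K,T=load(n);br,pw=feats(img);k,l,st,ce=cv2.connectedComponentsWithStats(cv2.morphologyEx(br|pw,cv2.MORPH_CLOSE,np.ones((3,3))))
    m=(pw|br); k,l,st,ce=cv2.connectedComponentsWithStats(m)
    return img,K,T,br,pw
def biggest(m):
    k,l,st,ce=cv2.connectedComponentsWithStats(m);i=1+np.argmax(st[1:,4]);return (l==i).astype(np.uint8),ce[i]
def roi(m,c,r): 
    o=np.zeros_like(m);cv2.circle(o,(int(c[0]),int(c[1])),r,255,-1);return m&o
def analyse(n,kc,r=50):
    img,K,T=load(n);br,pw=feats(img)
    m,_=biggest(roi(cv2.morphologyEx(br|pw,cv2.MORPH_CLOSE,np.ones((3,3))),kc,r))
    pts=np.vstack(cv2.findContours(m,0,1)[0])
    hl=cv2.convexHull(pts);e=cv2.fitEllipse(hl)
    k,l,st,ce=cv2.connectedComponentsWithStats(roi(br,kc,r))
    i=[j for j in range(1,k) if 20<st[j,4]<150]
    return K,T,br,e,[ce[j] for j in i]
E
python3 - <<'E'
from ang import *
V={}
for n,kc in(("w1",(265,234)),("w2",(264,178))):
    K,T,br,e,rd=analyse(n,kc);V[n]=(K,T,br,e,rd);print(n,np.round(e[0],1),np.round(e[1],1),rd)
P=lambda a,b:tri((*V["w1"][:2],a),(*V["w2"][:2],b))
c,r=P(V["w1"][3][0],V["w2"][3][0]);print("plate",c.round(4),np.round(r,4))
print("rider",P(V["w1"][4][0],V["w2"][4][0]))
print("button",P((288.7,105.2),(290,31.6)))
Rs=np.array(V["w1"][1])
for n in V:
    K,T,br,e,rd=V[n]
    c0=onz(K,T,e[0],.053);ra=onz(K,T,rd[0],.055)-c0;print(n,"ctr",c0.round(4),"rider r,az",np.hypot(*ra[:2]).round(4),np.degrees(np.arctan2(ra[1],ra[0])).round(1))
    m,_=biggest(roi(br,e[0],45));yx=np.argwhere(m)
    W=np.array([onz(K,T,(x,y),.057) for y,x in yx])-c0;rr=np.hypot(W[:,0],W[:,1]);az=np.degrees(np.arctan2(W[:,1],W[:,0]))
    s=(rr>.0265)&(az>-30)&(az<90);print(" pointer r max",rr[s].max().round(4),"az",np.median(az[s]).round(1),s.sum())
    hsv=cv2.cvtColor(load(n)[0],cv2.COLOR_BGR2HSV)
E
```

```text
w1 [265.3 234.8] [81.5 86.7] [array([304.09302326, 230.76744186])]
w2 [264.9 179. ] [88.8 90.7] [array([305.52083333, 173.97916667])]
plate [ 0.4945 -0.1066  0.0522] [0. 0.]
rider (array([ 0.53410397, -0.10801905,  0.05549309]), [np.float64(1.1180744170280643e-05), np.float64(1.1180744170265994e-05)])
button (array([0.53728719, 0.01680723, 0.0703539 ]), [np.float64(3.628539320745349e-05), np.float64(3.628539320753551e-05)])
w1 ctr [ 0.4946 -0.1062  0.053 ] rider r,az 0.0396 -2.9
 pointer r max 0.0316 az 50.6 17
w2 ctr [ 0.4946 -0.1064  0.053 ] rider r,az 0.0396 -2.5
 pointer r max 0.0319 az 50.5 18
```

Plate centre is (0.4946, -0.1064, 0.052). The rider's radius is 39.6 mm, matching the text. Pointer azimuth is 50.5° and rider azimuth about -2.7°, so I need about 53° clockwise. Heel grip is near (0.517, 0.021). I'll take the knob first.

>>> jog_arm --deltas '[{"hand": 0.5,"dp": [-7,7,40],"turn": [0,0,10]},{"hand": 0.5,"dp": [-7,7,80],"turn": [0,0,20]},{"hand": 0.5,"dp": [-7,7,115],"turn": [0,0,29]},{"hand": 0.5,"dp": [-7,7,125],"turn": [0,0,29]},{"hand": 0.5,"dp": [-7,7,140],"turn": [0,0,29]},{"hand": 0.5,"dp": [-7,7,153],"turn": [0,0,29]},{"hand": 0.5,"dp": [-7,7,153],"turn": [0,0,29]}]'

```text
time_s: 3.38
eef_pos: [0.4948, -0.1065, 0.0667]
tool_rot: [-0.0, 0.904, 0.427, -0.0]
ft_force: [-0.7, 0.2, -0.2]
gripper_width: 0.502
finger_force: 0.0
```

Run:
```python
from h import *
o=arm.get_obs();M=Rq(o["tool_rot"]);print(o["eef_pos"],np.degrees(np.arctan2(M[1,0],M[0,0])),o["ft_force"],o["gripper_width"])
b,K,T=grab("wrist","w3")
cv2.imwrite("pics/w3x.png",cv2.resize(b,(720,540)))
```

```text
[ 0.49475348 -0.10646768  0.06672956] 50.51496271501362 [-0.66697957  0.23544858 -0.24560862] 0.5022501462568502
```

View pics/w3x.png

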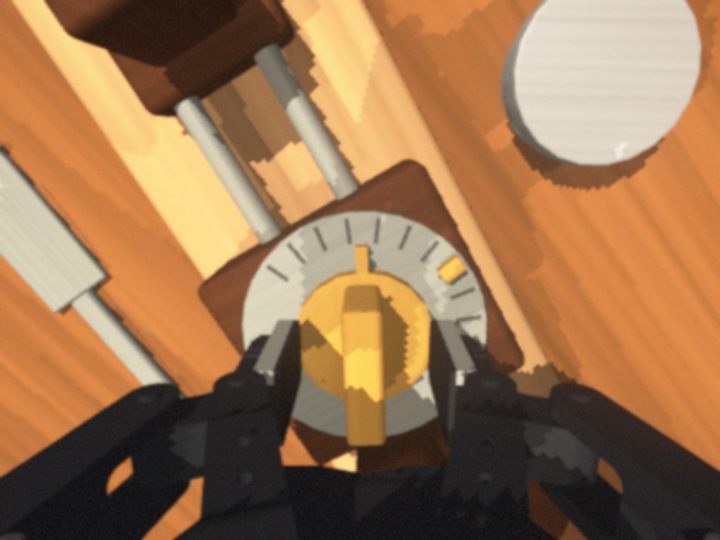

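The bar (x≈364) is upright and centred between the fingers, with the pointer at (362,255) and the rider at (453,268). I'll close and turn it.

>>> jog_arm --deltas '[{"hand": 1,"dp": [0,0,0],"turn": [0,0,0]},{"hand": 1,"dp": [0,0,0],"turn": [0,0,0]},{"hand": 1,"dp": [0,0,0],"turn": [0,0,0]},{"hand": 1,"dp": [0,0,0],"turn": [0,0,0]},{"hand": 1,"dp": [0,0,0],"turn": [0,0,0]},{"hand": 1,"dp": [0,0,0],"turn": [0,0,6]},{"hand": 1,"dp": [0,0,0],"turn": [0,0,12]},{"hand": 1,"dp": [0,0,0],"turn": [0,0,18]},{"hand": 1,"dp": [0,0,0],"turn": [0,0,24]},{"hand": 1,"dp": [0,0,0],"turn": [0,0,30]},{"hand": 1,"dp": [0,0,0],"turn": [0,0,36]},{"hand": 1,"dp": [0,0,0],"turn": [0,0,42]},{"hand": 1,"dp": [0,0,0],"turn": [0,0,48]},{"hand": 1,"dp": [0,0,0],"turn": [0,0,51]},{"hand": 1,"dp": [0,0,0],"turn": [0,0,53]},{"hand": 1,"dp": [0,0,0],"turn": [0,0,53]},{"hand": 1,"dp": [0,0,0],"turn": [0,0,53]}]' --grip_force 30

```text
time_s: 5.55
eef_pos: [0.4959, -0.108, 0.0682]
tool_rot: [0.001, 1.0, -0.022, 0.001]
ft_force: [-1.7, -6.7, 5.0]
gripper_width: 0.131
finger_force: 32.2
```

Run:
```python
from h import *
o=arm.get_obs();M=Rq(o["tool_rot"]);print(o["eef_pos"],np.degrees(np.arctan2(M[1,0],M[0,0])),o["ft_force"],o["wrist_torque"],o["gripper_width"])
b,K,T=grab("wrist","w4")
from m import feats
br,_=feats(b);k,l,st,ce=cv2.connectedComponentsWithStats(br)
for i in range(1,k):
    if st[i,4]>20: print(st[i],ce[i])
cv2.imwrite("pics/w4x.png",cv2.resize(b[120:330,150:370],(600,573),interpolation=cv2.INTER_CUBIC))
```

```text
[ 0.49588696 -0.10797976  0.06824138] -2.4754651164636243 [-1.74074166 -6.67064455  4.99595724] [-0.85012313  0.34471288 -0.02751229] 0.13143528080675373
[456 153  13  11  96] [461.98958333 157.66666667]
[250 155  11  17 176] [255.14204545 162.88068182]
[ 213  175   95  141 4614] [258.76246207 240.78348505]
```

View pics/w4x.png

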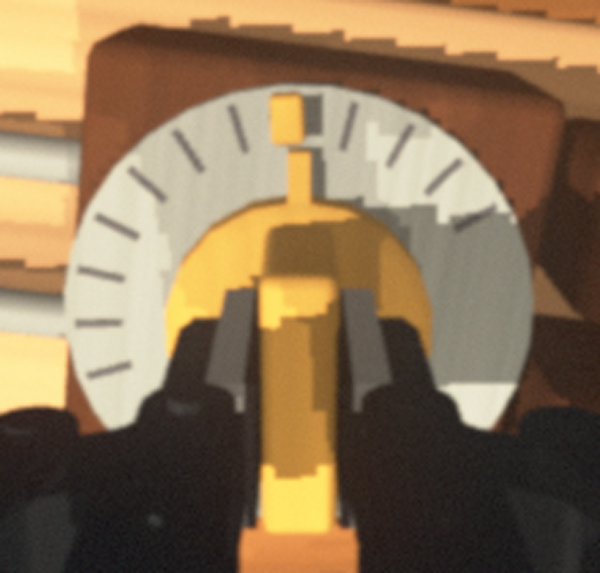

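Gripped and turned. In the crop the pointer (x≈300) sits slightly clockwise of the rider's centre (x≈287). I'll measure this angle precisely about the plate's centre.

Run:
```python
from m import *
from scipy.optimize import least_squares
img,K,T=load("w4")
# plate rim: outermost strong gradient near 43 mm is found as last pewter/brass pixel along rays over upper arc
br,pw=feats(img);m=(br|pw)>0
c=np.array([.4955,-.107])
W=[]
for a in np.radians(np.r_[-80:-10:3,8:76:3]):
    last=None
    for r in np.arange(.034,.046,.0003):
        p=proj(K,T,[c[0]+r*np.cos(a),c[1]+r*np.sin(a),.053]);u,v=p.round().astype(int)
        if m[v,u]: last=r
    if last: W.append([c[0]+last*np.cos(a),c[1]+last*np.sin(a)])
W=np.array(W)
s=least_squares(lambda q:np.hypot(*(W-q[:2]).T)-q[2],[*c,.042],loss="soft_l1",f_scale=.0003);print("plate",s.x,np.abs(s.fun).max())
for cc in (s.x[:2],np.array([.4946,-.1064])):
    rid=onz(K,T,(255.1,162.9),.0555)[:2]-cc
    tips=[]
    for v in range(176,190):
        xs=np.flatnonzero(br[v,245:275])+245
        if 0<len(xs)<14: tips.append(onz(K,T,(xs.mean(),v),.057)[:2]-cc)
    tips=np.array(tips)
    d=lambda v:np.degrees(np.arctan2(v[...,1],v[...,0]))
    print("rider",np.hypot(*rid),d(rid),"pointer",np.hypot(*tips.T).round(4),d(tips).round(1), "line dir",d(tips[0]-tips[-1]))
```

```text
plate [ 0.49495187 -0.10844129  0.0442498 ] 0.0004819088735204882
rider 0.03866887356721986 0.7229553727571277 pointer [0.0325 0.032  0.0315 0.031  0.0305 0.03   0.0295 0.029  0.0285 0.028
 0.0275 0.027  0.0265 0.026 ] [-2.4 -2.8 -2.4 -2.9 -2.4 -2.9 -2.9 -2.9 -2.4 -2.9 -2.4 -2.9 -2.4 -2.9] line dir -0.3047752762195564
rider 0.039048572769705435 -2.2798740140643914 pointer [0.033  0.0325 0.032  0.0315 0.031  0.0305 0.03   0.0295 0.029  0.0285
 0.028  0.0275 0.027  0.0265] [-5.9 -6.4 -6.  -6.5 -6.2 -6.7 -6.7 -6.8 -6.4 -7.  -6.6 -7.1 -6.7 -7.3] line dir -0.3047752762195564
```

Pointer overshoots by about 3.4°. I'll turn back 3.4°, release, and rise to check with a clear view.

>>> jog_arm --deltas '[{"hand": 1,"dp": [0,0,0],"turn": [0,0,-2]},{"hand": 1,"dp": [0,0,0],"turn": [0,0,-3.4]},{"hand": 1,"dp": [0,0,0],"turn": [0,0,-3.4]},{"hand": 1,"dp": [0,0,0],"turn": [0,0,-3.4]},{"hand": 0.5,"dp": [0,0,0],"turn": [0,0,-3.4]},{"hand": 0.5,"dp": [0,0,0],"turn": [0,0,-3.4]},{"hand": 0.5,"dp": [0,0,0],"turn": [0,0,-3.4]},{"hand": 0.5,"dp": [0,0,-20],"turn": [0,0,-3.4]},{"hand": 0.5,"dp": [0,0,-50],"turn": [0,0,-3.4]},{"hand": 0.2,"dp": [0,0,-80],"turn": [0,0,-3.4]},{"hand": 0,"dp": [0,0,-80],"turn": [0,0,-3.4]},{"hand": 0,"dp": [0,0,-80],"turn": [0,0,-3.4]},{"hand": 0,"dp": [0,0,-80],"turn": [0,0,-3.4]}]'

```text
time_s: 7.22
eef_pos: [0.4939, -0.1062, 0.1455]
tool_rot: [-0.001, 1.0, 0.008, -0.002]
ft_force: [0.6, 0.3, 0.2]
gripper_width: 1.0
finger_force: 0.0
```

```bash
cat > chk.py <<'E'
from ang import *
import sys
o=arm.get_obs();print(o["time_s"],o["eef_pos"],o["ft_force"])
n=sys.argv[1];img,K,T=grab("wrist",n);uv=proj(K,T,[.4946,-.1064,.053]);print(uv)
K,T,br,e,rd=analyse(n,uv,70);print(e,rd)
k,l,st,ce=cv2.connectedComponentsWithStats(roi(br,uv,70));print(st[1:],ce[1:])
c0=onz(K,T,e[0],.053)
j=1+np.argmax(st[1:,4])
d=lambda v:np.degrees(np.arctan2(v[...,1],v[...,0]))
for i in range(1,k):
    W=np.array([onz(K,T,(x,y),.0555) for y,x in np.argwhere(l==i)])-c0;rr=np.hypot(W[:,0],W[:,1]);a=d(W)
    if i!=j and st[i,4]>20: print("rider",rr.mean(),np.mean(a))
    if i==j:
        W=np.array([onz(K,T,(x,y),.057) for y,x in np.argwhere(l==i)])-c0;rr=np.hypot(W[:,0],W[:,1]);a=d(W)
        s=(rr>.0275)&(abs(a)<25);print("pointer",rr[s].max(),a[s].mean(),s.sum())
cv2.imwrite("pics/"+n+"x.png",cv2.resize(img[int(uv[1])-80:int(uv[1])+80,int(uv[0])-80:int(uv[0])+80],(560,560),interpolation=cv2.INTER_CUBIC))
E
python3 chk.py w5
```

```text
7.225 [ 0.49389539 -0.10618882  0.14549193] [0.62437793 0.26583501 0.16592109]
[259.18150709 191.29846669]
((258.5661315917969, 189.05677795410156), (112.62191009521484, 129.135498046875), 87.81548309326172) [array([262.07692308, 139.55128205])]
[[ 259  134    7   12   78]
 [ 230  148   65   89 2752]
 [ 262  167    1    1    1]
 [ 263  169    2    2    2]
 [ 266  170    1    1    1]
 [ 268  171    1    1    1]
 [ 230  187    3    3    5]
 [ 230  191    2    3    4]
 [ 231  201    1    1    1]] [[262.07692308 139.55128205]
 [262.50944767 193.6275436 ]
 [262.         167.        ]
 [263.5        169.5       ]
 [266.         170.        ]
 [268.         171.        ]
 [231.         188.2       ]
 [230.25       191.75      ]
 [231.         201.        ]]
rider 0.03726767339487091 -3.001926451769863
pointer 0.031464539632965145 -3.6825370552276535 24
```

View pics/w5x.png

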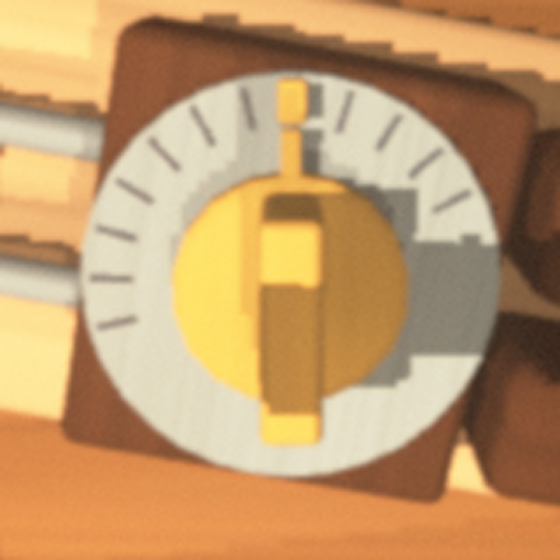

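Now the pointer (x≈291) lines up with the rider (x≈292), within about 0.7°, so the knob is set. Next I'll pin down the heel grip and the slide direction from the stored views.

Run:
```python
from m import *
_,K1,T1=load("w1");_,K2,T2=load("w2")
s=1.5625
a=[(382/s,140/s),(447/s,140/s),(446/s,191/s),(382/s,191/s)]
b=[(190+p/2.3,q/2.3) for p,q in[(122,25),(223,25),(223,106),(121,108)]]
for p,q in zip(a,b): print(tri((K1,T1,p),(K2,T2,q))[0].round(4))
A=np.mean([onz(K1,T1,p,.087) for p in a],0);B=np.mean([onz(K2,T2,p,.087) for p in b],0);print(A,B)
for g in(A,B):
    d=g[:2]-[.4946,-.1064];print(np.hypot(*d),np.degrees(np.arctan2(d[1],d[0])))
# rods
def dirn(n,p):
    _,K,T=load(n);br,pw=feats(load(n)[0])
    for r in p:
        k,l,st,ce=cv2.connectedComponentsWithStats(pw);i=[j for j in range(1,k) if abs(ce[j]-r).max()<3][0]
        W=np.array([onz(K,T,(x,y),.03)[:2] for y,x in np.argwhere(l==i)]).astype(np.float32)
        vx,vy,_,_=cv2.fitLine(W,cv2.DIST_L2,0,.01,.01).ravel();print(n,np.degrees(np.arctan2(vy,vx))%180)
dirn("w1",[(246.9,160),(281,161.8)]);dirn("w2",[(245.9,100.8),(281.6,101.6)])
o=arm.get_obs();M=Rq(o["tool_rot"]);print(o["eef_pos"],M.round(4))
```

```text
[0.5024 0.0362 0.0816]
[0.536  0.0299 0.082 ]
[0.5312 0.0042 0.0867]
[0.4972 0.0103 0.0833]
[0.51674854 0.02012717 0.087     ] [0.51648169 0.01940481 0.087     ]
0.12845109049699857 80.07099095209287
0.12769361370931445 80.13304709311421
w1 80.31498
w1 80.87141
w2 80.6947
w2 80.46842
[ 0.49400759 -0.10625309  0.14560291] [[ 0.9999  0.0152 -0.003 ]
 [ 0.0152 -0.9999  0.0012]
 [-0.003  -0.0012 -1.    ]]
```

>>> jog_arm --deltas '[{"hand": 0,"dp": [5,-25,0],"turn": [0,0,-10]},{"hand": 0,"dp": [10,-50,0],"turn": [0,0,-20]},{"hand": 0,"dp": [15,-75,0],"turn": [0,0,-30]},{"hand": 0,"dp": [20,-100,0],"turn": [0,0,-40]},{"hand": 0,"dp": [24.5,-126,0],"turn": [0,0,-50]},{"hand": 0,"dp": [24.5,-126,0],"turn": [0,0,-60]},{"hand": 0,"dp": [24.5,-126,0],"turn": [0,0,-70]},{"hand": 0,"dp": [24.5,-126,0],"turn": [0,0,-79.3]},{"hand": 0,"dp": [24.5,-126,20],"turn": [0,0,-79.3]},{"hand": 0,"dp": [24.5,-126,50],"turn": [0,0,-79.3]},{"hand": 0,"dp": [24.5,-126,80],"turn": [0,0,-79.3]},{"hand": 0,"dp": [24.5,-126,102],"turn": [0,0,-79.3]},{"hand": 0,"dp": [24.5,-126,102],"turn": [0,0,-79.3]},{"hand": 0,"dp": [24.5,-126,102],"turn": [0,0,-79.3]}]'

```text
time_s: 9.02
eef_pos: [0.5181, 0.0196, 0.0456]
tool_rot: [0.0, 0.765, 0.644, 0.0]
ft_force: [0.2, 0.1, 0.2]
gripper_width: 0.998
finger_force: 0.0
```

Run:
```python
from h import *
o=arm.get_obs();M=Rq(o["tool_rot"]);print(o["eef_pos"],np.degrees(np.arctan2(M[1,0],M[0,0])),o["ft_force"],o["gripper_width"])
b,K,T=grab("wrist","w6")
cv2.imwrite("pics/w6x.png",b)
```

```text
[0.51805208 0.01962166 0.045551  ] 80.17487334369193 [0.16820201 0.10203894 0.24364104] 0.9976196334006717
```

View pics/w6x.png

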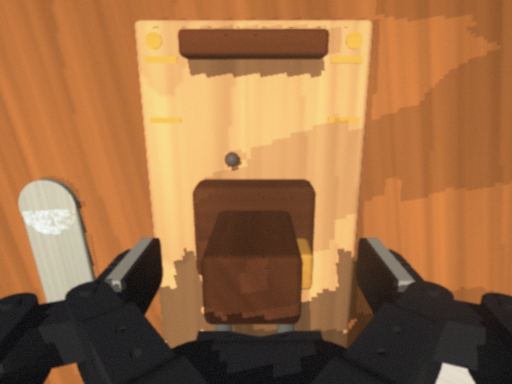

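The grip lies between the fingers, but its centre (x≈251) is about 2.5 mm left of theirs (x≈260). The button at (306,265) is on the right finger's side. I'll shift by 2.5 mm and close.

>>> jog_arm --deltas '[{"hand": 0,"dp": [0,-2.5,1],"turn": [0,0,0]},{"hand": 0.4,"dp": [0,-2.5,1],"turn": [0,0,0]},{"hand": 1,"dp": [0,-2.5,1],"turn": [0,0,0]},{"hand": 1,"dp": [0,-2.5,1],"turn": [0,0,0]},{"hand": 1,"dp": [0,-2.5,1],"turn": [0,0,0]},{"hand": 1,"dp": [0,-2.5,1],"turn": [0,0,0]},{"hand": 1,"dp": [0,-2.5,1],"turn": [0,0,0]},{"hand": 1,"dp": [0,-2.5,1],"turn": [0,0,0]}]' --grip_force 50

```text
time_s: 10.07
eef_pos: [0.5155, 0.0201, 0.0456]
tool_rot: [-0.0, 0.765, 0.644, -0.0]
ft_force: [-2.2, -0.0, 7.8]
gripper_width: 0.417
finger_force: 53.5
```

Opening is 35.4 mm, so the button is flush. Now I'll pull.

>>> jog_arm --deltas '[{"hand": 1,"dp": [4,0,0],"turn": [0,0,0]},{"hand": 1,"dp": [8,0,0],"turn": [0,0,0]},{"hand": 1,"dp": [12,0,0],"turn": [0,0,0]},{"hand": 1,"dp": [16,0,0],"turn": [0,0,0]},{"hand": 1,"dp": [20,0,0],"turn": [0,0,0]},{"hand": 1,"dp": [24,0,0],"turn": [0,0,0]},{"hand": 1,"dp": [28,0,0],"turn": [0,0,0]},{"hand": 1,"dp": [32,0,0],"turn": [0,0,0]},{"hand": 1,"dp": [36,0,0],"turn": [0,0,0]},{"hand": 1,"dp": [40,0,0],"turn": [0,0,0]},{"hand": 1,"dp": [44,0,0],"turn": [0,0,0]},{"hand": 1,"dp": [48,0,0],"turn": [0,0,0]},{"hand": 1,"dp": [52,0,0],"turn": [0,0,0]},{"hand": 1,"dp": [56,0,0],"turn": [0,0,0]},{"hand": 1,"dp": [59,0,0],"turn": [0,0,0]},{"hand": 1,"dp": [62,0,0],"turn": [0,0,0]},{"hand": 1,"dp": [62,0,0],"turn": [0,0,0]},{"hand": 1,"dp": [62,0,0],"turn": [0,0,0]}]'

```text
time_s: 12.32
eef_pos: [0.5257, 0.0793, 0.0456]
tool_rot: [0.001, 0.765, 0.644, -0.002]
ft_force: [-5.7, -6.7, 8.9]
gripper_width: 0.415
finger_force: 53.8
```

Run:
```python
from h import *
o=arm.get_obs();p=o["eef_pos"]-np.array([.5155,.0201,.0456]);u=np.array([.1702,.9854,0])
print(o["time_s"],p,p@u,o["ft_force"],o["ft_force"]@u,o["gripper_width"],o["finger_force"])
```

```text
12.325 [ 1.01756025e-02  5.91868863e-02 -1.30770570e-05] 0.06005464531419198 [-5.71051058 -6.72182221  8.85772378] -7.595612511923706 0.41474985543676024 53.75477492809296
```

60 mm travelled and about 7.6 N. I'll add a little to confirm it's hard on the solid stop.

>>> jog_arm --deltas '[{"hand": 1,"dp": [1.5,0,0],"turn": [0,0,0]},{"hand": 1,"dp": [3,0,0],"turn": [0,0,0]},{"hand": 1,"dp": [3,0,0],"turn": [0,0,0]},{"hand": 1,"dp": [3,0,0],"turn": [0,0,0]}]'

```text
time_s: 12.82
eef_pos: [0.5257, 0.0794, 0.0456]
tool_rot: [0.002, 0.764, 0.645, -0.004]
ft_force: [-5.7, -15.9, 10.4]
gripper_width: 0.415
finger_force: 53.9
```

Run:
```python
from h import *
o=arm.get_obs();p=o["eef_pos"]-np.array([.5155,.0201,.0456]);u=np.array([.1702,.9854,0])
print(o["time_s"],p@u,o["ft_force"],o["ft_force"]@u,o["gripper_width"],o["finger_force"])
b,K,T=grab("wrist","w7");cv2.imwrite("pics/w7x.png",b)
```

```text
12.825 0.060153722658263825 [ -5.65141943 -15.87014522  10.35265487] -16.600312687739468 0.4150193886859345 53.92953425645828
```

View pics/w7x.png

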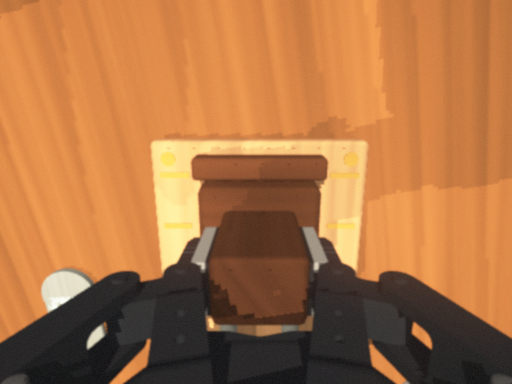

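The heel is hard on the second stop: travel stays at 60 mm while the pull rises to 16.6 N. Both fingers are flush on the grip, so the button is in. The picture shows the heel block up against the end block at (260,180). I'll hand the job in.

```bash
python3 -c "
from cell import arm
print(arm.finish_job())"
```

```text
the job is handed in; nothing more can be done
None
```

The job is handed in: the knob's pointer is set on the rider (within about 1°, after a 3.4° turn back from overshooting), and the arm still grips the heel at the second stop with the button in.

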